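# Unstack the watchmaker's bench ware and lay it out

## Task

Take the stack of bench ware apart and lay it out on the watchmaker's bench: put the dust cover over the bare watch movement on its holder, the square steel block in the square wooden nest, the round tin in the round wooden nest and the oblong parts box in the oblong wooden nest. Each must sit upright and flat on the floor of its own nest (the cover flat on the holder, around the movement); set things down rather than drop them. Leave the loupe and the finished wristwatch where they are.

Things in the scene. Friction and masses are not known exactly. Their poses are not given: they have to be found in the camera images.
- dust_cover: Top of the stack at the start. White plastic dust cover, a round upturned cup: outer diameter 40 mm, open underneath, inside diameter 34 mm and 22 mm deep, body 26 mm high with a flat top, and on it a black knob 11 mm in diameter and 10 mm high (36 mm in all). About 35 g. Origin at the centre of its lower rim, z up. It can be gripped across its body.
- steel_block: Second from the top. Square dark steel bench block 44 x 44 x 22 mm high, about 300 g. Origin at the centre of its underside, x and y square to its sides, z up.
- round_tin: Third from the top. Closed round aluminium tin, diameter 64 mm, 24 mm high, flat top, about 110 g. Origin at the centre of its underside, z up.
- parts_box: Bottom of the stack, standing on the bench. Closed oblong grey plastic parts box 96 mm (its x) x 64 mm (its y) x 24 mm high, flat top, about 140 g. Origin at the centre of its underside, z up. Grip it across its y. The four stacked things are centred on one another to within about 3 mm, each turned its own way.
- movement_holder: Fixed round black holder, diameter 64 mm, 12 mm high, with a small brass watch movement (diameter 22 mm, 5 mm high) standing up from the middle of its flat top. Origin at the centre of its underside on the bench, z up. The cover's rim belongs on the holder's top, 12 mm above this origin, with the movement inside it.
- square_nest: Fixed shallow square wooden nest with a cork floor: inside 56 x 56 mm, outside 68 x 68 mm, rim 9 mm high, floor 3 mm above the bench (so 6 mm deep). Origin at the centre of its underside, x and y along its sides, z up.
- round_nest: Fixed shallow round wooden nest with a cork floor: inside diameter 76 mm, outside 88 mm, rim 9 mm high, floor 3 mm above the bench. Origin at the centre of its underside, z up.
- oblong_nest: Fixed shallow oblong wooden nest with a cork floor: inside 108 mm (its x) x 76 mm (its y), outside 120 x 88 mm, rim 9 mm high, floor 3 mm above the bench. Origin at the centre of its underside, z up. The parts box may lie in it either way round, long side along long side.
- loupe: Loose black eye loupe, a stepped cylinder 30 mm in diameter and 28 mm high, standing among the nests. Leave it alone. Origin at the centre of its underside.
- wristwatch: Loose finished steel wristwatch lying flat, case 38 mm in diameter and 11 mm high, bracelet stretched out along its y, 146 mm over all. Leave it alone. Origin at the centre of its underside.

How it is judged:
By the outcome, as a careful person would: the job done as asked, in the order asked, and still so for the second after the job is handed in, with the robot touching nothing.
It also fails if it takes over 106 s, if anything falls off the work surface, if the arm or the gripper's body presses on something with over 40 N, if the wrist force passes 120 N, or if a joint passes its speed limit or range.

## Robot

A 6-joint arm with a two-finger parallel gripper is mounted at the origin on the work surface. World frame = base frame: x ahead of the robot, y to its left, z up, the work surface at z = 0. Lengths are in mm, angles in rad, forces in N, time in s.
With the tool pointing down it reaches from about 300 to 775 mm from the base axis. Payload 14.6 kg.
Tool frame: the origin (TCP) lies midway between the tips of the shut fingers; the grasp point (between the pads) lies grasp_offset behind it (grasp_offset is the distance from the TCP to the grasp point, in mm); z points along the fingers, y is the line along which they close (so a half turn about z gives the same grasp; the last joint's range is limited). The gripper opens to 94 mm and grips with 3 to 60 N. Pads are 16 mm wide; open, the fingers measure 119 mm over their backs; the gripper's body (75 mm by 177 mm) begins 78 mm behind the grasp point.
Start: joints at [-1.271, 0.3, 1.521, -0, 1.321, -0.067], TCP at [197.239, -513.406, 205.446] pointing down, gripper open.
Joint ranges: [-3.03, 3.03], [-0.79, 2.21], [0.23, 2.52], [-1.04, 4.18], [0, 3.07], [-2.55, 2.55]. Speed limits (rad/s): [2.22, 2.22, 2.57, 3.14, 3.14, 3.14].

## Interface

Orientations are given as [roll, pitch, yaw] about the fixed x, y, z axes, in that order (R = Rz(yaw) Ry(pitch) Rx(roll)).
In Python, from cell import * gives the robot as it stands. The module is installed in compiled form; this text tells all that it offers.
- The arm moves only by the shell command python3 -m jog 'ROWS' [FORCE]. ROWS is JSON, a list of rows, each a list of 3 entries, a list of its own where there are three numbers: the finger opening in mm, from 0 to 94, then the shift along the tool's x, y, z in units of 50 mm (1.0 is 50 mm), then the turn about the tool's z in units of 180 degrees (1.0 is 180 degrees). In form: [[fingers, [dx, dy, dz], twist], ...]. A call has 1 to 20 rows; each row shifts and turns the commanded pose from where the row before left it, along the tool's axes as they then stand; what a row does not reach is not made up. A row lasts 1/10 s, in which the tool goes at most 50 mm and 8.59 degrees, less where a joint would pass 70% of its speed; a pose out of reach is approached as far as the arm can. A call with a number of a shift or a turn outside -1 to 1 is refused whole. A call with a gripper value outside its range is refused whole. The fingers move at their own pace and stop on an object; FORCE is the grip in N (left out, the last holds). Time passes only in rows, so rows that do not move let the fingers close. It gives the time, the measured TCP pose, the force, the opening and the grip force at its end, in the units of the state.
- read_state(): the state, without advancing time (a new reading comes with each control period).
- camera(name): name is "side" or "top" or "wrist"; returns the picture (400x640x3 uint8, red, green, blue); there is no depth.
- calibration(name): a dict with "mtx" (3x3 intrinsics, pixels), "distortion" ([k1, k2, p1, p2, k3] as OpenCV has them; the pictures are not rectified), "cam_to_world" (4x4, takes a point from camera to world coordinates); the wrist camera has in their place "hand_eye" (4x4, takes a point from camera to tool coordinates, whose origin is the TCP and whose axes are the flange's). Camera axes: x right, y down, z forward; pixel columns grow to the right and rows downward; lengths in mm; the calibration is good to about 2 mm. A picture is of the moment at which its call begins: read the wrist's pose just before it. calibration takes no time and is no camera call.
- sign_off(): hands the job in; it is judged then, once.
Trained networks look in the newest picture that a camera, given by its name, has taken for a name from the list of things; names that differ only in an ending like _2 or _b are one class to them, and where a whole thing is asked for, a point or a joint stands for the part that bears it (a point fixed in the world has none). Each returns a list of dicts, best first, with "conf" (0 to 1); they miss things now and then, are a little off and sometimes report something else, mostly with a low value. They report only what shows in the picture. A call takes as long as a camera call.
- regions_of(camera, query): "pixels" (400x640 bool, what is visible of it) and "rect" ([centre column, centre row, width, height] in pixels, round what is visible of it).
The state is a dict: "clock": time; "joints": joint angles; "qd": joint speeds; "effort": joint torques, N m; "eef_pos": TCP position; "eef_rot": TCP orientation; "wrist_force": force on the tool from outside, world axes, zero at the start; "moment": the same for the moment, N m; "finger_gap": finger opening in mm; "finger_force": force on a finger pad.
Only numpy, scipy, OpenCV 4.12 (cv2) and the standard library are available. Lean on these libraries where they do the work, as an engineer would, in place of code of your own. Each camera call takes 0.05 s, during which the arm holds its last target. There are 200 camera calls.

## Working session

There is one attempt and no reset: what is moved stays moved. The work goes in short steps, Python scripts to look and compute and a shell command to move; the robot and the scene stay as the last step left them, time stands still between calls to the robot, and variables do not carry over. Pictures are saved under pics/ and viewed, at most 14 in all, crops included, and the job is handed in when it is done.

```bash
mkdir -p pics
python3 - <<'E'
from cell import *
import cv2,numpy as np
s=read_state();print(s)
for c in("top","side"):
    im=camera(c);cv2.imwrite(f"pics/{c}0.png",im[:,:,::-1])
    k=calibration(c);print(c,np.round(k["mtx"],1).tolist(),np.round(k["distortion"],4),np.round(k["cam_to_world"],3).tolist())
    for n in "dust_cover steel_block round_tin parts_box movement_holder square_nest round_nest oblong_nest loupe wristwatch".split():
        print(n,[(np.round(r["rect"],1).tolist(),round(r["conf"],2)) for r in regions_of(c,n)][:3])
print(np.round(calibration("wrist")["hand_eye"],3).tolist())
E
```

```text
{'clock': 0.0, 'joints': array([-1.27059459e+00,  3.00441249e-01,  1.52157863e+00,  1.08900979e-06,
        1.32068414e+00, -6.65960058e-02]), 'qd': array([ 0.00097853,  0.00120265,  0.0014585 , -0.00069358,  0.00117671,
        0.00038412]), 'effort': array([ 1.34010730e-03, -5.31801724e+01, -3.52733302e+01,  7.09013594e-02,
        2.43357383e-02, -5.32563092e-05]), 'eef_pos': array([ 197.16872715, -513.16807311,  204.90373898]), 'eef_rot': array([-3.14048383e+00, -7.50100311e-05,  3.66797435e-01]), 'wrist_force': array([-0.77677563,  0.72144537, -0.54161705]), 'moment': array([-0.0092897 , -0.01545408,  0.01345584]), 'finger_force': 0.0, 'finger_gap': 93.87259464296194}
top [[511.0, 0.0, 317.2], [0.0, 511.0, 200.1], [0.0, 0.0, 1.0]] [-0.1537  0.      0.      0.      0.    ] [[-0.025, -0.996, 0.085, 465.414], [-1.0, 0.025, -0.004, 11.223], [0.002, -0.085, -0.996, 1105.989], [0.0, 0.0, 0.0, 1.0]]
dust_cover [([332.1, 253.3, 24.1, 19.0], 0.65)]
steel_block [([334.7, 250.2, 20.4, 22.5], 0.49)]
round_tin [([333.5, 255.7, 32.7, 31.9], 0.57), ([333.4, 251.6, 20.9, 21.3], 0.39)]
parts_box
[... 566 characters left out ...]
 0.82)]
steel_block [([277.9, 253.4, 36.5, 25.2], 0.88), ([309.4, 166.7, 63.7, 46.0], 0.66)]
round_tin [([278.5, 259.1, 36.7, 30.7], 0.57)]
parts_box [([279.6, 264.4, 59.8, 54.6], 0.93)]
movement_holder [([219.4, 191.7, 29.8, 23.2], 0.84), ([352.5, 356.9, 58.4, 59.1], 0.21)]
square_nest [([406.1, 256.6, 46.5, 46.9], 0.67)]
round_nest [([352.1, 356.4, 56.7, 58.9], 0.63), ([279.6, 263.5, 59.7, 51.3], 0.35)]
oblong_nest [([310.3, 167.2, 58.4, 44.4], 0.68), ([405.6, 258.4, 48.1, 47.5], 0.4)]
loupe [([346.3, 217.7, 13.8, 17.2], 0.72)]
wristwatch [([290.6, 129.4, 60.8, 16.6], 0.8)]
[[-0.001, -0.971, -0.239, 69.906], [1.0, -0.001, 0.0, -0.083], [-0.0, -0.239, 0.971, -179.301], [0.0, 0.0, 0.0, 1.0]]
```

Run:
```python
import cv2
a=cv2.imread("pics/top0.png");cv2.imwrite("pics/top0c.png",cv2.resize(a[90:330,120:480],(800,533),interpolation=cv2.INTER_CUBIC))
```

```text
(no output)
```

View pics/top0c.png

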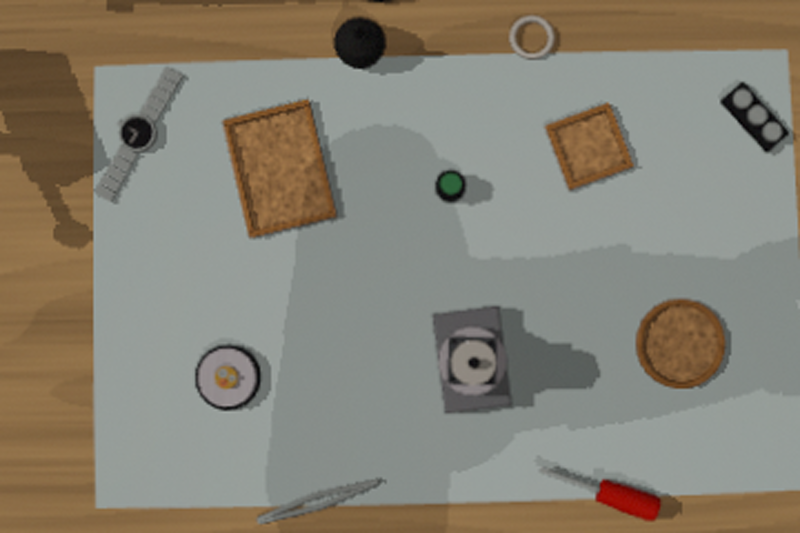

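View pics/side0.png

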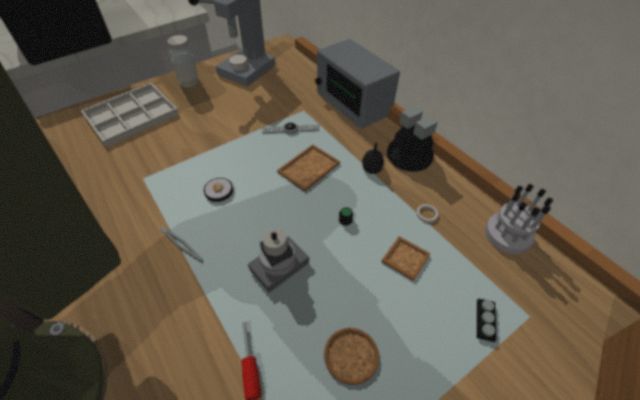

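The top view (crop at 2.22×, offset 120,90) shows the stack at about (333,251) px and the holder at (223,260). The oblong nest is at (246,166), the square nest at (386,156), the round nest at (426,244), the loupe at (321,173), and the watch at the left. The side view agrees, so I'll localise everything next.

```bash
cat > h.py <<'E'
from cell import *
import cv2, numpy as np
from scipy.spatial.transform import Rotation as Ro
def c2w(n, s=None):
    k=calibration(n)
    if n!="wrist": return k, k["cam_to_world"]
    s=s or read_state(); T=np.eye(4); T[:3,:3]=Ro.from_euler("xyz",s["eef_rot"]).as_matrix(); T[:3,3]=s["eef_pos"]
    return k, T@np.array(k["hand_eye"])
def toplane(n,px,z,s=None):
    k,T=c2w(n,s); T=np.array(T)
    u=cv2.undistortPoints(np.array(px,float).reshape(-1,1,2),np.array(k["mtx"]),np.array(k["distortion"])).reshape(-1,2)
    d=np.c_[u,np.ones(len(u))]@T[:3,:3].T; o=T[:3,3]
    return (o+d*((z-o[2])/d[:,2])[:,None])[:,:2]
def shape(P):
    P=np.float32(P); (c,wh,a)=cv2.minAreaRect(P); cc,r=cv2.minEnclosingCircle(P)
    if wh[0]<wh[1]: a+=90; wh=wh[::-1]
    return f"rect c=({c[0]:.1f},{c[1]:.1f}) long={wh[0]:.1f} short={wh[1]:.1f} yaw_long={(a+90)%180-90:.1f}deg | circ c=({cc[0]:.1f},{cc[1]:.1f}) r={r:.1f}"
def contour(mask):
    cs,_=cv2.findContours(mask.astype(np.uint8),cv2.RETR_EXTERNAL,cv2.CHAIN_APPROX_NONE)
    return max(cs,key=cv2.contourArea).reshape(-1,2)
def delta(x,y,yaw=None):
    "tool-frame shift (mm) and twist (deg) to bring TCP to x,y and yaw (deg)"
    s=read_state(); R=Ro.from_euler("xyz",s["eef_rot"]).as_matrix()
    d=R.T@np.array([x-s["eef_pos"][0],y-s["eef_pos"][1],0]); return d
E
python3 - <<'E'
from h import *
import cell; print([n for n in dir(cell) if n[0]!='_'])
try: print(grasp_offset)
except Exception as e: print(e)
im=cv2.imread("pics/top0.png"); hsv=cv2.cvtColor(im,cv2.COLOR_BGR2HSV)
m=(hsv[...,1]>75)&(hsv[...,2]>40)
n,l,st,ce=cv2.connectedComponentsWithStats(m.astype(np.uint8))
for i in range(1,n):
    if 300<st[i,4]<6000 : print("nest",ce[i].round(),st[i,4],shape(toplane("top",contour(l==i),9)))
camera("top")
for nme,z in(("movement_holder",12),("dust_cover",96),("parts_box",24),("loupe",28),("steel_block",70)):
    for r in regions_of("top",nme)[:1]: print(nme,r["rect"],shape(toplane("top",contour(r["pixels"]),z)))
print("knob/centers",toplane("top",[[333,253]],106))
E
```

```text
['Unreachable', 'calibration', 'camera', 'grasp_offset', 'read_state', 'regions_of', 'sign_off']
18.8
nest [245. 166.] 2191 rect c=(638.9,161.7) long=120.0 short=88.1 yaw_long=12.6deg | circ c=(638.8,161.6) r=72.4
nest [385. 155.] 960 rect c=(653.2,-143.0) long=68.5 short=67.9 yaw_long=-71.4deg | circ c=(653.8,-142.9) r=46.4
nest [426. 244.] 1269 rect c=(457.0,-224.5) long=85.5 short=84.1 yaw_long=88.0deg | circ c=(457.4,-225.3) r=43.9
movement_holder [222.7, 259.9, 30.0, 29.4] rect c=(437.2,214.1) long=64.2 short=60.7 yaw_long=-1.0deg | circ c=(437.4,213.1) r=33.2
dust_cover [332.1, 253.9, 25.1, 23.8] rect c=(446.2,-20.3) long=37.6 short=34.8 yaw_long=43.5deg | circ c=(445.5,-20.7) r=19.7
parts_box [333.6, 251.5, 37.1, 47.4] rect c=(480.0,-18.8) long=64.9 short=32.6 yaw_long=-87.3deg | circ c=(478.7,-19.3) r=34.4
loupe [321.3, 172.9, 12.6, 13.9] rect c=(612.8,-5.8) long=30.1 short=27.7 yaw_long=-1.4deg | circ c=(613.0,-6.9) r=15.4
steel_block [332.2, 251.6, 21.5, 24.1] rect c=(464.6,-7.0) long=20.6 short=11.3 yaw_long=-54.7deg | circ c=(461.2,-9.4) r=10.4
knob/centers [[446.37158848 -20.99498245]]
```

```bash
python3 -m jog '[[94,[0.68,-0.62,0],0],[94,[0.68,-0.62,0],0],[94,[0.68,-0.62,0],0],[94,[0.68,-0.62,0],0],[94,[0.68,-0.62,0],0],[94,[0.68,-0.62,0],0],[94,[0.68,-0.62,0],0],[94,[0.68,-0.62,0],0],[94,[0.68,-0.62,0],0],[94,[0.68,-0.62,0],0],[94,[0.68,-0.62,0],0],[94,[0.68,-0.62,0],0],[94,[0,0,0],0.039],[94,[0,0,0],0.039],[94,[0,0,0],0.039],[94,[0,0,0],0],[94,[0,0,0],0]]' 10
python3 - <<'E'
from h import *
s=read_state();im=camera("wrist");cv2.imwrite("pics/w1.png",im[:,:,::-1])
print(np.round(s["eef_pos"],1),np.round(np.degrees(s["eef_rot"]),2))
for n,z in(("dust_cover",96),("steel_block",70),("round_tin",48),("parts_box",24)):
    for r in regions_of("wrist",n)[:2]: print(n,round(r["conf"],2),np.round(r["rect"],0),shape(toplane("wrist",contour(r["pixels"]),z,s)))
E
```

```text
clock: 3.1
eef_pos: [444.7, -19.9, 205.5]
eef_rot: [-3.142, -0.0, 0.003]
wrist_force: [-0.0, 0.1, 0.2]
finger_gap: 93.7
finger_force: 0.0
[444.7 -19.9 205.5] [-1.8e+02 -0.0e+00  1.6e-01]
dust_cover 0.7 [322. 195.  43.  47.] rect c=(449.3,-20.1) long=41.6 short=39.0 yaw_long=0.1deg | circ c=(449.3,-19.7) r=21.7
steel_block 0.91 [320. 185.  45.  45.] rect c=(461.3,-19.9) long=44.2 short=28.1 yaw_long=-88.9deg | circ c=(458.9,-19.7) r=24.8
steel_block 0.19 [324. 179.  65.  87.] rect c=(485.1,-17.4) long=56.8 short=31.4 yaw_long=-86.3deg | circ c=(483.2,-18.0) r=30.8
round_tin 0.79 [322. 178.  57.  51.] rect c=(476.3,-22.4) long=38.0 short=10.9 yaw_long=86.9deg | circ c=(473.4,-22.2) r=19.1
round_tin 0.51 [440.  18.  72.  26.] rect c=(615.2,-133.5) long=67.0 short=27.6 yaw_long=-89.0deg | circ c=(625.2,-133.3) r=33.7
parts_box 0.73 [324. 179.  63.  88.] rect c=(480.2,-17.9) long=65.7 short=38.0 yaw_long=-85.5deg | circ c=(479.6,-18.1) r=36.4
```

View pics/w1.png

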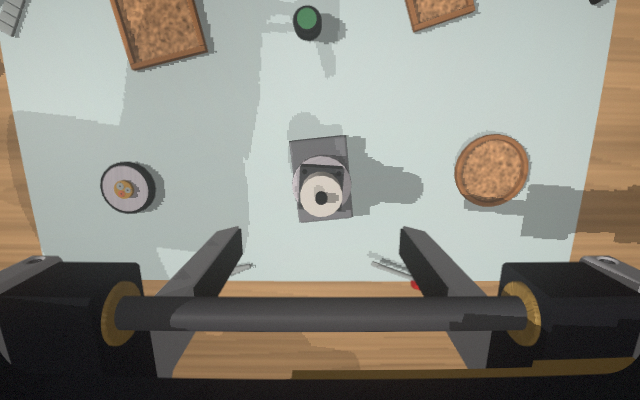

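Wrist view: stack at (322,180), cover top disc centred at (321,196) with its knob at (321,198), fingers clear of everything. Cover centre ≈ (446.5,-20.7), and I'll grip it across y with the tips at z=79.

```bash
python3 - <<'E'
from h import *
s=read_state()
print(toplane("wrist",[[321,198]],106,s),toplane("wrist",[[321,196]],96,s))
E
python3 -m jog '[[94,[0.036,0.014,0.5],0],[94,[0,0,0.8],0],[94,[0,0,0.8],0],[94,[0,0,0.4],0],[94,[0,0,0.04],0],[60,[0,0,0],0],[36,[0,0,0],0],[36,[0,0,0],0],[36,[0,0,0],0],[36,[0,0,0],0],[36,[0,0,0],0],[36,[0,0,0],0],[36,[0,0,0],0]]' 10
```

```text
[[448.2453776  -20.11121357]] [[447.76938097 -20.13203536]]
clock: 4.65
eef_pos: [446.5, -20.5, 78.5]
eef_rot: [3.142, -0.0, -0.001]
wrist_force: [0.4, -0.6, 1.1]
finger_gap: 39.4
finger_force: 10.0
```

```bash
python3 -m jog '[[36,[0,0,-0.2],0],[36,[0,0,-0.5],0],[36,[0,0,-0.6],0],[36,[0,0,-0.3],0],[36,[-0.03,-0.4,0],0],[36,[-0.03,-0.8,0],0],[36,[-0.03,-0.8,0],0],[36,[-0.03,-0.8,0],0],[36,[-0.03,-0.8,0],0],[36,[-0.03,-0.7,0],0],[36,[0,-0.38,0],0],[36,[0,0,0],0],[36,[0,0,0],0],[36,[0,0,0],0]]'
python3 - <<'E'
from h import *
s=read_state();im=camera("wrist");cv2.imwrite("pics/w2.png",im[:,:,::-1])
for n,z in(("movement_holder",12),("dust_cover",70)):
    for r in regions_of("wrist",n)[:2]: print(n,round(r["conf"],2),np.round(r["rect"],0),shape(toplane("wrist",contour(r["pixels"]),z,s)))
E
```

```text
clock: 6.05
eef_pos: [437.8, 212.6, 158.7]
eef_rot: [3.142, -0.0, -0.002]
wrist_force: [-0.3, -1.1, -0.9]
finger_gap: 39.0
finger_force: 10.0
movement_holder 0.61 [319. 187.  56.  53.] rect c=(442.8,215.7) long=62.7 short=53.9 yaw_long=-87.1deg | circ c=(438.3,215.5) r=32.5
dust_cover 0.87 [322. 245.  70.  81.] rect c=(399.1,212.9) long=75.4 short=64.1 yaw_long=-0.1deg | circ c=(399.1,212.3) r=38.4
dust_cover 0.18 [558. 186.  73.  70.] rect c=(455.9,12.4) long=59.1 short=57.1 yaw_long=-13.1deg | circ c=(454.9,7.1) r=34.0
```

View pics/w2.png

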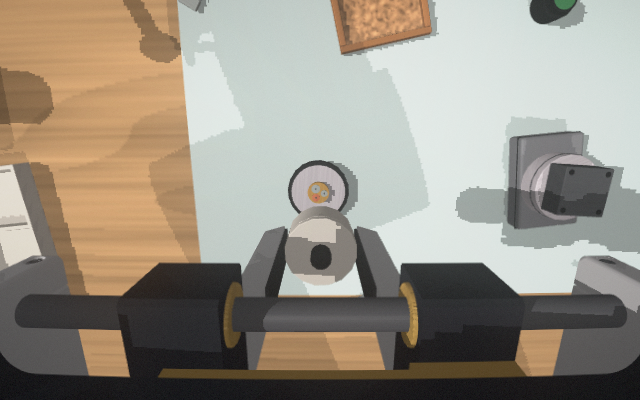

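Wrist view: cover held level in the fingers (knob at (320,257)), movement on its holder at (318,191). I'll compute both against each other.

Run:
```python
from h import *
s=read_state()
print("movement",toplane("wrist",[[318,191]],17,s),"knob",toplane("wrist",[[320,257]],186,s),s["eef_pos"])
im=cv2.imread("pics/w2.png");g=im.max(2)
m=(g[:205]<70); m[:,:270]=0;m[:,370:]=0;m[:150]=0
P=np.argwhere(m)[:,::-1]; m2=cv2.convexHull(P.astype(np.int32)).reshape(-1,2); print(m2.min(0),m2.max(0))
Q=toplane("wrist",m2,12,s); Q=Q
A=np.c_[2*Q,np.ones(len(Q))]; x=np.linalg.lstsq(A,(Q**2).sum(1),rcond=None)[0]; print("hullfit",x[:2],np.sqrt(x[2]+(x[:2]**2).sum()))
```

```text
movement [[438.78967193 215.51153609]] knob [[440.58480284 213.30065573]] [437.85205555 212.71993389 158.62137598]
[288 161] [347 204]
hullfit [438.40205656 215.60531705] 31.036185526336734
```

```bash
python3 -m jog '[[36,[-0.03,-0.04,0.4],0],[36,[0,0,0.8],0],[36,[0,0,0.7],0],[36,[0,0,0.4],0],[36,[0,0,0.16],0],[36,[0,0,0.1],0],[36,[0,0,0.06],0],[36,[0,0,0.05],0],[36,[0,0,0.04],0],[36,[0,0,0],0],[36,[0,0,0],0]]'
```

```text
clock: 7.3
eef_pos: [436.3, 215.6, 23.2]
eef_rot: [-3.141, -0.0, -0.001]
wrist_force: [-0.0, -0.3, -0.8]
finger_gap: 39.2
finger_force: 10.0
```

Run:
```python
from h import *
s=read_state();im=camera("wrist");cv2.imwrite("pics/w3.png",im[120:400,180:460,::-1])
print(s["eef_pos"],s["wrist_force"])
```

```text
[436.3050491  215.55915641  23.23735887] [-0.01756888 -0.29376887 -0.75470764]
```

View pics/w3.png

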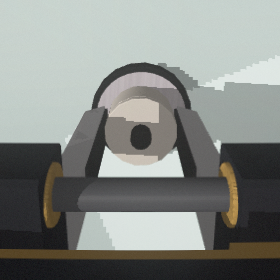

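The cover sits centred over the holder, about 2.7 mm up and already around the movement with no contact force. I'll lower it until it touches.

```bash
python3 -m jog '[[36,[0,0,0.02],0],[36,[0,0,0.02],0],[36,[0,0,0.014],0],[36,[0,0,0],0],[36,[0,0,0],0]]'
```

```text
clock: 7.85
eef_pos: [436.2, 215.5, 20.4]
eef_rot: [-3.142, -0.0, -0.001]
wrist_force: [-1.8, -1.0, 5.2]
finger_gap: 39.0
finger_force: 10.0
```

```bash
python3 -m jog '[[44,[0,0,0],0],[60,[0,0,0],0],[60,[0,0,0],0],[60,[0,0,-0.1],0],[60,[0,0,-0.5],0],[60,[0,0,-0.8],0],[60,[0,0,-0.8],0],[94,[0,0,-0.8],0],[94,[0,0,-0.7],0],[94,[0.02,0.4,0],0],[94,[0.04,0.8,0],0],[94,[0.04,0.8,0],0],[94,[0.04,0.8,0],0],[94,[0.04,0.8,0],0],[94,[0.04,0.8,0],0],[94,[0.02,0.3,0],0],[94,[0,0,0],0],[94,[0,0,0],0]]'
python3 - <<'E'
from h import *
s=read_state();im=camera("wrist");cv2.imwrite("pics/w4.png",cv2.resize(im[100:260,220:420,::-1],(800,640)[:1]+(600,)))
for n,z in(("steel_block",70),("round_tin",48),("parts_box",24)):
    for r in regions_of("wrist",n)[:2]: print(n,round(r["conf"],2),np.round(r["rect"],0),shape(toplane("wrist",contour(r["pixels"]),z,s)))
camera("top")
for n,z in (("dust_cover",38),("steel_block",70),("movement_holder",12)):
    for r in regions_of("top",n)[:2]: print(n,round(r["conf"],2),np.round(r["rect"],0),shape(toplane("top",contour(r["pixels"]),z)))
E
```

```text
clock: 9.65
eef_pos: [447.9, -19.2, 205.4]
eef_rot: [-3.141, -0.0, -0.001]
wrist_force: [-0.0, 1.1, -1.0]
finger_gap: 94.2
finger_force: 0.0
steel_block 0.63 [320. 191.  47.  47.] rect c=(450.5,-19.7) long=46.8 short=44.2 yaw_long=-2.7deg | circ c=(450.2,-20.2) r=30.5
round_tin 0.84 [322. 186.  60.  62.] rect c=(476.5,-21.4) long=41.2 short=11.3 yaw_long=86.9deg | circ c=(472.4,-21.2) r=20.6
round_tin 0.27 [321. 190.  44.  48.] rect c=(445.9,-19.7) long=49.9 short=46.9 yaw_long=-3.1deg | circ c=(445.7,-19.2) r=32.6
parts_box 0.87 [322. 181.  62.  89.] rect c=(478.1,-17.9) long=63.5 short=40.5 yaw_long=-84.2deg | circ c=(477.0,-18.3) r=36.7
dust_cover 0.74 [220. 260.  22.  16.] rect c=(435.8,211.4) long=38.1 short=33.4 yaw_long=88.9deg | circ c=(435.8,211.8) r=19.6
movement_holder 0.92 [223. 261.  31.  34.] rect c=(436.2,214.1) long=65.0 short=62.0 yaw_long=89.0deg | circ c=(436.7,214.0) r=33.4
```

View pics/w4.png

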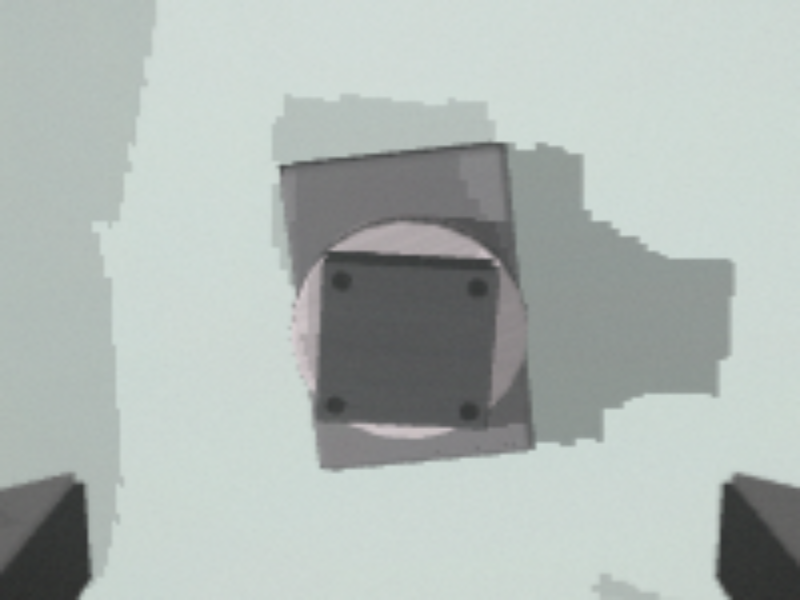

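The cover is seated on the holder. The crop shows the block top corners at (325,263), (495,266), (488,428), (317,420), the tin spanning x 291–526 and y 220–438, and the box corners at (280,167), (505,143), (533,448), (322,468).

Run:
```python
from h import *
s=read_state()
f=lambda P,z: toplane("wrist",[[220+x/4,100+y/3.75] for x,y in P],z,s)
for n,P,z in(("block",[(325,263),(495,266),(488,428),(317,420)],70),("box",[(280,167),(505,143),(533,448),(322,468)],24)):
    Q=f(P,z);print(n,Q.mean(0).round(1),Q.round(1).tolist(),shape(Q),[round(float(np.degrees(np.arctan2(*(Q[i]-Q[(i+1)%4])[::-1]))),1) for i in range(4)])
Q=f([(291,330),(526,330),(408,220),(408,438)],48);print("tin",Q.round(1).tolist())
```

```text
block [449.1 -20. ] [[471.4, 0.1], [470.5, -41.9], [426.1, -40.9], [428.4, 2.8]] rect c=(449.4,-20.2) long=44.4 short=43.7 yaw_long=-3.0deg | circ c=(448.8,-20.2) r=30.7 [88.9, -1.4, -93.0, 176.4]
box [449.8 -21.3] [[493.3, 14.9], [500.2, -47.5], [406.1, -57.4], [399.6, 4.7]] rect c=(449.9,-21.2) long=94.6 short=62.8 yaw_long=6.0deg | circ c=(449.9,-21.4) r=56.7 [96.4, 6.0, -84.0, -173.8]
tin [[448.8, 10.8], [448.8, -52.1], [480.2, -20.5], [416.6, -20.5]]
```

```bash
python3 -m jog '[[94,[0.01,0.016,0.5],0.0139],[94,[0,0,0.8],0],[94,[0,0,0.8],0],[94,[0,0,0.6],0],[94,[0,0,0.2],0],[94,[0,0,0.07],0],[60,[0,0,0],0],[40,[0,0,0],0],[40,[0,0,0],0],[40,[0,0,0],0],[40,[0,0,0],0],[40,[0,0,0],0],[40,[0,0,0],0],[40,[0,0,0],0]]' 35
```

```text
clock: 11.45
eef_pos: [448.5, -20.3, 56.8]
eef_rot: [-3.142, -0.0, -0.044]
wrist_force: [-0.6, -0.2, 1.2]
finger_gap: 43.6
finger_force: 35.0
```

```bash
python3 -m jog '[[40,[0,0,-0.1],0],[40,[0,0,-0.3],0],[40,[0,0,-0.5],0],[40,[0,0,-0.5],-0.0391],[40,[0,0,0],-0.0391],[40,[0,0,0],-0.0391],[40,[0,0,0],0],[40,[0.25,0.3,0],0],[40,[0.5,0.6,0],0],[40,[0.5,0.6,0],0],[40,[0.5,0.6,0],0],[40,[0.5,0.6,0],0],[40,[0.5,0.6,0],0],[40,[0.35,0.33,0],0],[40,[0,0,0],0],[40,[0,0,0],0],[40,[0,0,0],0]]'
python3 - <<'E'
from h import *
s=read_state();im=camera("wrist");cv2.imwrite("pics/w5.png",im[:,:,::-1])
for n,z in(("square_nest",9),("steel_block",s["eef_pos"][2]+13)):
    for r in regions_of("wrist",n)[:2]: print(n,round(r["conf"],2),np.round(r["rect"],0),shape(toplane("wrist",contour(r["pixels"]),z,s)))
E
```

```text
clock: 13.15
eef_pos: [652.6, -142.6, 126.5]
eef_rot: [-3.141, 0.001, 0.323]
wrist_force: [-0.3, 0.3, -3.1]
finger_gap: 43.4
finger_force: 35.0
square_nest 0.93 [322. 184.  75.  40.] rect c=(667.8,-138.2) long=67.8 short=41.0 yaw_long=-71.5deg | circ c=(667.3,-138.2) r=38.9
steel_block 0.79 [319. 245.  83.  83.] rect c=(655.5,-141.3) long=49.2 short=44.2 yaw_long=18.0deg | circ c=(655.0,-141.7) r=31.4
```

View pics/w5.png

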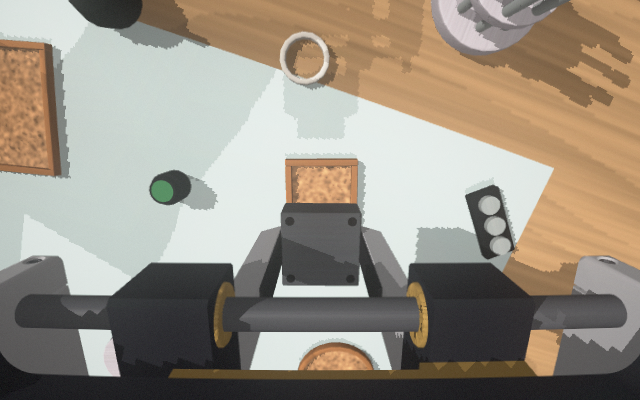

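The block is held square to the nest (nest columns 285–358, block columns 281–361), and both yaws agree. Lowering it now.

```bash
python3 -m jog '[[40,[0.016,0.016,0.4],0],[40,[0,0,0.7],0],[40,[0,0,0.6],0],[40,[0,0,0.3],0],[40,[0,0,0.12],0],[40,[0,0,0.06],0],[40,[0,0,0.04],0],[40,[0,0,0.03],0],[40,[0,0,0.02],0],[40,[0,0,0.01],0],[40,[0,0,0],0],[40,[0,0,0],0]]'
```

```text
clock: 14.5
eef_pos: [654.3, -143.5, 12.9]
eef_rot: [3.142, -0.0, 0.324]
wrist_force: [-0.5, -0.2, -3.4]
finger_gap: 43.8
finger_force: 35.0
```

```bash
python3 -m jog '[[40,[0,0,0.012],0],[40,[0,0,0.008],0],[40,[0,0,0.006],0],[40,[0,0,0],0],[40,[0,0,0],0]]'
```

```text
clock: 15.0
eef_pos: [654.3, -143.6, 11.9]
eef_rot: [3.141, -0.0, 0.324]
wrist_force: [-4.5, 1.8, 5.5]
finger_gap: 43.8
finger_force: 35.0
```

```bash
python3 -m jog '[[50,[0,0,0],0],[60,[0,0,0],0],[60,[0,0,0],0],[60,[0,0,-0.1],0],[60,[0,0,-0.5],0],[60,[0,0,-0.8],0],[94,[0,0,-0.9],0],[94,[0,0,-0.9],0],[94,[0,0,-0.66],0],[94,[-0.32,-0.34,0],0],[94,[-0.5,-0.6,0],0],[94,[-0.5,-0.6,0],0],[94,[-0.5,-0.6,0],0],[94,[-0.5,-0.6,0],0],[94,[-0.5,-0.6,0],0],[94,[-0.3,-0.3,0],0],[94,[0,0,0],0.035],[94,[0,0,0],0.035],[94,[0,0,0],0],[94,[0,0,0],0]]'
python3 - <<'E'
from h import *
s=read_state();im=camera("wrist");cv2.imwrite("pics/w6.png",cv2.resize(im[100:260,220:420,::-1],(800,600)))
for n,z in(("round_tin",48),("parts_box",24)):
    for r in regions_of("wrist",n)[:2]: print(n,round(r["conf"],2),np.round(r["rect"],0),shape(toplane("wrist",contour(r["pixels"]),z,s)))
im=camera("top");cv2.imwrite("pics/top2.png",cv2.resize(im[110:280,190:450,::-1],(800,523)))
for n,z in (("steel_block",25),("square_nest",9)):
    for r in regions_of("top",n)[:2]: print(n,round(r["conf"],2),np.round(r["rect"],0),shape(toplane("top",contour(r["pixels"]),z)))
E
```

```text
clock: 17.0
eef_pos: [448.5, -20.7, 204.7]
eef_rot: [3.142, -0.0, 0.107]
wrist_force: [0.7, -0.3, 0.3]
finger_gap: 93.6
finger_force: 0.0
round_tin 0.76 [321. 187.  57.  61.] rect c=(449.8,-20.8) long=65.6 short=63.0 yaw_long=-3.8deg | circ c=(449.8,-19.9) r=33.1
round_tin 0.49 [116. 173.  44.  38.] rect c=(442.6,202.5) long=52.4 short=37.6 yaw_long=-67.3deg | circ c=(442.4,202.4) r=26.3
parts_box 0.62 [323. 184.  58.  82.] rect c=(480.2,-17.1) long=64.1 short=35.7 yaw_long=-82.7deg | circ c=(479.7,-17.5) r=35.6
steel_block 0.88 [386. 154.  23.  30.] rect c=(651.4,-142.1) long=47.8 short=45.3 yaw_long=-72.2deg | circ c=(651.9,-142.1) r=30.4
steel_block 0.54 [322. 175.  12.  13.] rect c=(613.2,-5.9) long=25.8 short=23.5 yaw_long=-1.4deg | circ c=(613.7,-4.9) r=14.0
square_nest 0.62 [387. 156.  41.  39.] rect c=(652.7,-143.1) long=68.4 short=67.7 yaw_long=18.6deg | circ c=(651.9,-143.5) r=45.8
```

View pics/w6.png

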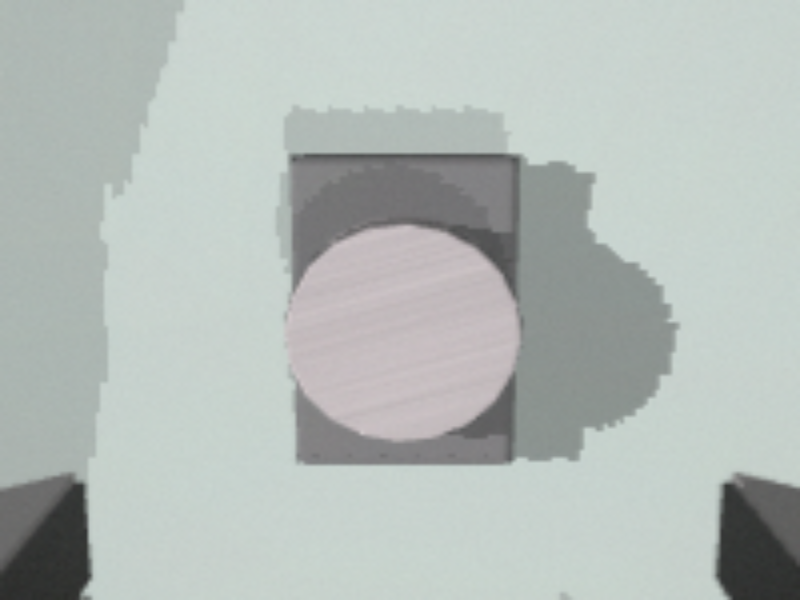

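View pics/top2.png

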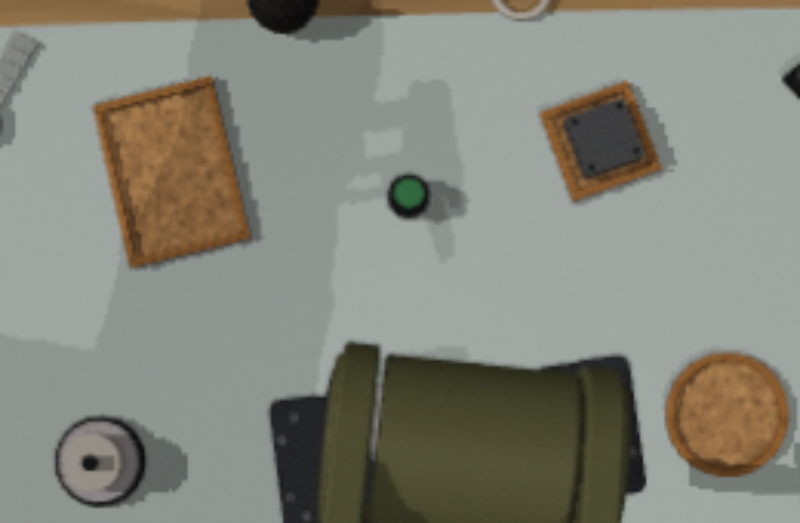

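The top view shows the block inside the square nest and the cover on the holder. The wrist crop has the tin centred at (404,332), and the box is aligned with the tool at 6° yaw. Tin next.

```bash
python3 -m jog '[[94,[0,0,0.5],0],[94,[0,0,0.8],0],[94,[0,0,0.9],0],[94,[0,0,0.8],0],[94,[0,0,0.3],0],[94,[0,0,0.13],0],[80,[0,0,0],0],[60,[0,0,0],0],[60,[0,0,0],0],[60,[0,0,0],0],[60,[0,0,0],0],[60,[0,0,0],0],[60,[0,0,0],0]]' 30
```

```text
clock: 18.6
eef_pos: [448.8, -20.8, 33.7]
eef_rot: [3.141, -0.001, 0.104]
wrist_force: [-1.9, -0.5, 7.4]
finger_gap: 63.6
finger_force: 30.0
```

```bash
python3 -m jog '[[60,[0,0,-0.05],0],[60,[0,0,-0.3],0],[60,[0,0,-0.6],0],[60,[0,0,-0.6],0],[60,[0,0,-0.4],0],[60,[-0.02,0.3,0],0],[60,[-0.05,0.75,0],0],[60,[-0.05,0.75,0],0],[60,[-0.05,0.75,0],0],[60,[-0.05,0.75,0],0],[60,[-0.04,0.55,0],0],[60,[0,0.22,0],0],[60,[0,0,0],0],[60,[0,0,0],0],[60,[0,0,0],0]]'
python3 - <<'E'
from h import *
s=read_state();im=camera("wrist");cv2.imwrite("pics/w7.png",im[:,:,::-1])
for n,z in(("round_nest",9),("round_tin",s["eef_pos"][2]+14.3)):
    for r in regions_of("wrist",n)[:2]: print(n,round(r["conf"],2),np.round(r["rect"],0),shape(toplane("wrist",contour(r["pixels"]),z,s)))
E
```

```text
clock: 20.1
eef_pos: [456.7, -223.3, 130.5]
eef_rot: [-3.141, 0.0, 0.105]
wrist_force: [0.6, 0.0, -0.8]
finger_gap: 63.3
finger_force: 30.0
round_nest 0.59 [325. 180.  91.  62.] rect c=(474.6,-224.6) long=86.8 short=55.8 yaw_long=-87.6deg | circ c=(459.8,-225.2) r=43.6
round_tin 0.75 [323. 243. 116. 108.] rect c=(460.8,-222.7) long=62.7 short=62.6 yaw_long=6.0deg | circ c=(458.8,-222.7) r=33.4
```

View pics/w7.png

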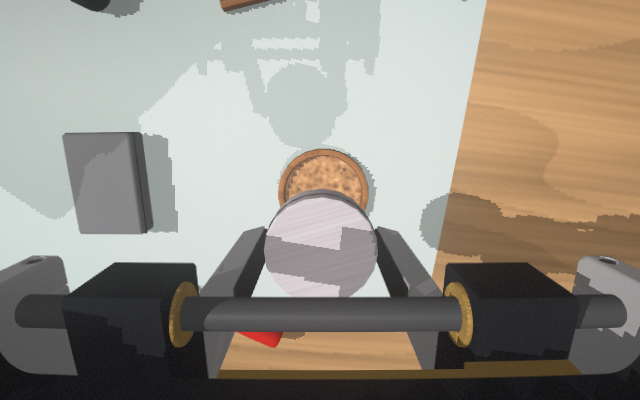

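The tin is held level over the round nest: tin circle at (321,248), nest arc at (325,180). Shifting about 2 mm in y and lowering.

```bash
python3 -m jog '[[60,[0.01,0.04,0.4],0],[60,[0,0,0.7],0],[60,[0,0,0.6],0],[60,[0,0,0.35],0],[60,[0,0,0.12],0],[60,[0,0,0.06],0],[60,[0,0,0.04],0],[60,[0,0,0.03],0],[60,[0,0,0.02],0],[60,[0,0,0.01],0],[60,[0,0,0],0],[60,[0,0,0],0]]'
```

```text
clock: 21.45
eef_pos: [457.4, -226.4, 14.1]
eef_rot: [3.141, -0.0, 0.104]
wrist_force: [0.5, -0.8, -0.6]
finger_gap: 63.4
finger_force: 30.0
```

```bash
python3 -m jog '[[60,[0,-0.01,0.012],0],[60,[0,0,0.01],0],[60,[0,0,0.006],0],[60,[0,0,0.004],0],[60,[0,0,0],0],[60,[0,0,0],0]]'
```

```text
clock: 22.05
eef_pos: [457.3, -225.8, 12.7]
eef_rot: [-3.142, 0.0, 0.104]
wrist_force: [-2.5, 1.2, 6.5]
finger_gap: 63.2
finger_force: 30.0
```

```bash
python3 -m jog '[[70,[0,0,0],0],[80,[0,0,0],0],[80,[0,0,0],0],[80,[0,0,-0.1],0],[80,[0,0,-0.5],0],[80,[0,0,-0.8],0],[94,[0,0,-0.9],0],[94,[0,0,-0.9],0],[94,[0,0,-0.64],0],[94,[0.02,-0.3,0],0],[94,[0.05,-0.75,0],0],[94,[0.05,-0.75,0],0],[94,[0.05,-0.75,0],0],[94,[0.05,-0.75,0],0],[94,[0.05,-0.55,0],0],[94,[0,-0.24,0],0],[94,[0,0,0],0],[94,[0,0,0],0]]'
python3 - <<'E'
from h import *
s=read_state();im=camera("wrist");cv2.imwrite("pics/w8.png",im[:,:,::-1])
print(s["eef_pos"])
for n,z in(("parts_box",24),("round_nest",9),("round_tin",27)):
    for r in regions_of("wrist",n)[:2]: print(n,round(r["conf"],2),np.round(r["rect"],0),shape(toplane("wrist",contour(r["pixels"]),z,s)))
camera("top")
for n,z in(("round_nest",9),("round_tin",27)):
    for r in regions_of("top",n)[:2]: print(n,round(r["conf"],2),np.round(r["rect"],0),shape(toplane("top",contour(r["pixels"]),z)))
E
```

```text
clock: 23.85
eef_pos: [449.4, -21.6, 204.1]
eef_rot: [3.141, 0.0, 0.104]
wrist_force: [-0.0, -0.2, 0.4]
finger_gap: 94.1
finger_force: 0.0
[449.40185696 -21.63142757 204.12238883]
parts_box 0.56 [321. 183.  58.  86.] rect c=(449.8,-21.1) long=97.5 short=65.0 yaw_long=5.9deg | circ c=(450.4,-20.7) r=56.1
round_nest 0.9 [488. 192.  76.  71.] rect c=(462.5,-217.6) long=87.5 short=75.9 yaw_long=-27.2deg | circ c=(459.4,-222.8) r=45.0
round_nest 0.62 [124. 171.  53.  54.] rect c=(440.4,208.4) long=65.1 short=58.4 yaw_long=22.4deg | circ c=(438.8,213.1) r=34.3
round_tin 0.56 [495. 195.  62.  57.] rect c=(458.6,-220.0) long=73.9 short=62.8 yaw_long=63.5deg | circ c=(458.7,-219.9) r=37.2
round_nest 0.7 [427. 246.  43.  40.] rect c=(458.1,-225.6) long=87.6 short=86.3 yaw_long=88.1deg | circ c=(458.6,-225.4) r=44.9
round_tin 0.96 [428. 249.  28.  35.] rect c=(456.0,-223.8) long=64.7 short=63.6 yaw_long=88.1deg | circ c=(456.3,-223.9) r=33.4
```

View pics/w8.png

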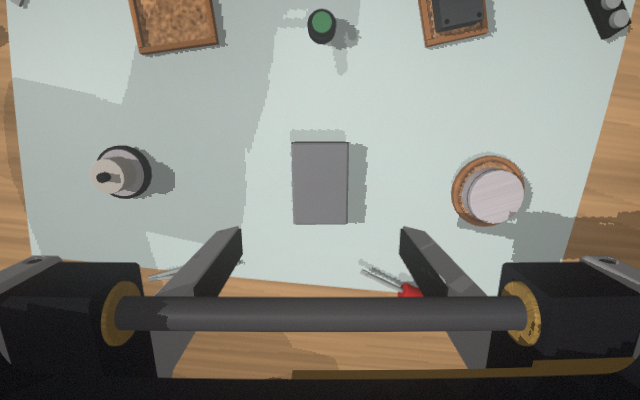

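Tin seated in the round nest at (487,192). The box is alone at (320,183), still at 5.9° yaw and under the TCP. Gripping it.

```bash
python3 -m jog '[[94,[0,0,0.5],0],[94,[0,0,0.9],0],[94,[0,0,0.9],0],[94,[0,0,0.9],0],[94,[0,0,0.5],0],[94,[0,0,0.16],0],[94,[0,0,0.03],0],[80,[0,0,0],0],[60,[0,0,0],0],[60,[0,0,0],0],[60,[0,0,0],0],[60,[0,0,0],0],[60,[0,0,0],0],[60,[0,0,0],0]]' 35
```

```text
clock: 25.6
eef_pos: [449.8, -21.1, 10.5]
eef_rot: [3.141, -0.001, 0.104]
wrist_force: [-1.8, 0.4, 7.7]
finger_gap: 63.9
finger_force: 35.0
```

```bash
python3 -m jog '[[60,[0,0,-0.05],0],[60,[0,0,-0.3],0],[60,[0,0,-0.6],0],[60,[0,0,-0.7],0],[60,[0,0,-0.45],-0.0367],[60,[0,0,0],0],[60,[0.3,-0.18,0],0],[60,[0.65,-0.4,0],0],[60,[0.65,-0.4,0],0],[60,[0.65,-0.4,0],0],[60,[0.65,-0.4,0],0],[60,[0.65,-0.4,0],0],[60,[0.6,-0.36,0],0],[60,[0.34,-0.2,0],0],[60,[0,0,0],0],[60,[0,0,0],0],[60,[0,0,0],0]]'
python3 - <<'E'
from h import *
s=read_state();im=camera("wrist");cv2.imwrite("pics/w9.png",im[:,:,::-1])
for n,z in(("oblong_nest",9),("parts_box",s["eef_pos"][2]+13.7)):
    for r in regions_of("wrist",n)[:2]: print(n,round(r["conf"],2),np.round(r["rect"],0),shape(toplane("wrist",contour(r["pixels"]),z,s)))
E
```

```text
clock: 27.3
eef_pos: [638.1, 160.8, 114.1]
eef_rot: [3.142, 0.001, 0.218]
wrist_force: [-0.6, 0.8, -0.5]
finger_gap: 63.5
finger_force: 35.0
oblong_nest 0.63 [321. 146. 102.  33.] rect c=(685.9,172.8) long=88.0 short=28.1 yaw_long=-76.9deg | circ c=(685.6,172.8) r=44.9
oblong_nest 0.55 [178. 116. 113. 138.] rect c=(682.0,303.3) long=143.6 short=42.5 yaw_long=-37.8deg | circ c=(678.5,298.7) r=71.9
parts_box 0.73 [322. 230. 122. 134.] rect c=(648.7,163.4) long=78.4 short=64.1 yaw_long=12.6deg | circ c=(648.3,163.7) r=49.4
```

View pics/w9.png

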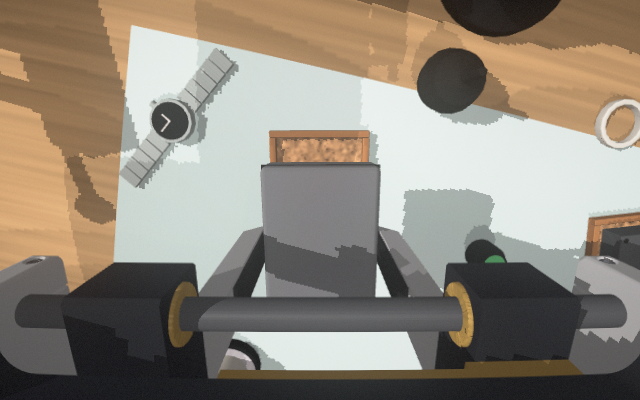

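The box is held straight over the oblong nest: nest columns 270–369, box columns 261–381, and the yaw matches. The loupe is clear at (487,255). Lowering with a shift of about 1 mm.

```bash
python3 -m jog '[[60,[0.026,-0.02,0.4],0],[60,[0,0,0.6],0],[60,[0,0,0.5],0],[60,[0,0,0.25],0],[60,[0,0,0.1],0],[60,[0,0,0.06],0],[60,[0,0,0.03],0],[60,[0,0,0.02],0],[60,[0,0,0.01],0],[60,[0,0,0.01],0],[60,[0,0,0],0],[60,[0,0,0],0]]'
```

```text
clock: 28.65
eef_pos: [639.8, 162.8, 16.0]
eef_rot: [-3.142, -0.0, 0.219]
wrist_force: [0.3, 1.0, -2.1]
finger_gap: 63.4
finger_force: 35.0
```

```bash
python3 -m jog '[[60,[0,0,0.02],0],[60,[0,0,0.01],0],[60,[0,0,0.01],0],[60,[0,0,0.008],0],[60,[0,0,0.006],0],[60,[0,0,0],0],[60,[0,0,0],0]]'
```

```text
clock: 29.35
eef_pos: [639.8, 162.8, 13.5]
eef_rot: [-3.142, -0.0, 0.219]
wrist_force: [-4.2, -1.1, 5.3]
finger_gap: 63.3
finger_force: 35.0
```

Contact felt. Releasing, retreating and checking.

```bash
python3 -m jog '[[70,[0,0,0],0],[80,[0,0,0],0],[80,[0,0,0],0],[80,[0,0,-0.1],0],[80,[0,0,-0.5],0],[80,[0,0,-0.8],0],[80,[0,0,-0.9],0],[80,[0,0,-0.9],0],[80,[0,0,-0.6],0],[80,[-0.5,0.4,0],0],[80,[-0.8,0.6,0],0],[80,[-0.8,0.6,0],0],[80,[-0.8,0.6,0],0],[80,[-0.8,0.6,0],0],[80,[-0.8,0.4,0],0],[80,[0,0,0],0],[80,[0,0,0],0]]'
python3 - <<'E'
from h import *
im=camera("top");cv2.imwrite("pics/top3.png",cv2.resize(im[90:330,120:480,::-1],(800,533),interpolation=cv2.INTER_CUBIC))
for n,z in(("dust_cover",38),("movement_holder",12),("steel_block",25),("square_nest",9),("round_tin",27),("round_nest",9),("parts_box",27),("oblong_nest",9),("loupe",28),("wristwatch",5)):
    for r in regions_of("top",n)[:1]: print(n,round(r["conf"],2),shape(toplane("top",contour(r["pixels"]),z)))
E
```

```text
clock: 31.05
eef_pos: [455.2, -42.7, 204.0]
eef_rot: [3.141, -0.002, 0.218]
wrist_force: [0.8, -0.0, 0.4]
finger_gap: 80.1
finger_force: 0.0
dust_cover 0.67 rect c=(435.9,213.5) long=38.7 short=38.6 yaw_long=43.6deg | circ c=(435.1,213.5) r=20.6
movement_holder 0.83 rect c=(437.2,213.0) long=59.9 short=58.5 yaw_long=-1.0deg | circ c=(436.5,213.7) r=31.8
steel_block 0.79 rect c=(652.1,-141.4) long=45.6 short=43.9 yaw_long=-71.9deg | circ c=(651.7,-141.6) r=28.0
square_nest 0.59 rect c=(652.9,-142.2) long=73.4 short=70.4 yaw_long=17.5deg | circ c=(653.0,-142.5) r=47.3
round_tin 0.59 rect c=(455.9,-224.8) long=62.5 short=59.4 yaw_long=88.1deg | circ c=(457.1,-223.6) r=33.0
round_nest 0.64 rect c=(458.0,-231.7) long=86.7 short=71.7 yaw_long=0.2deg | circ c=(458.2,-225.3) r=44.1
parts_box 0.8 rect c=(636.8,161.5) long=98.7 short=65.9 yaw_long=12.7deg | circ c=(636.9,161.9) r=57.0
loupe 0.49 rect c=(612.8,-5.8) long=30.1 short=27.7 yaw_long=-1.4deg | circ c=(613.2,-5.9) r=16.4
wristwatch 0.69 rect c=(678.6,304.3) long=145.4 short=36.9 yaw_long=-26.8deg | circ c=(678.2,303.5) r=72.9
```

View pics/top3.png

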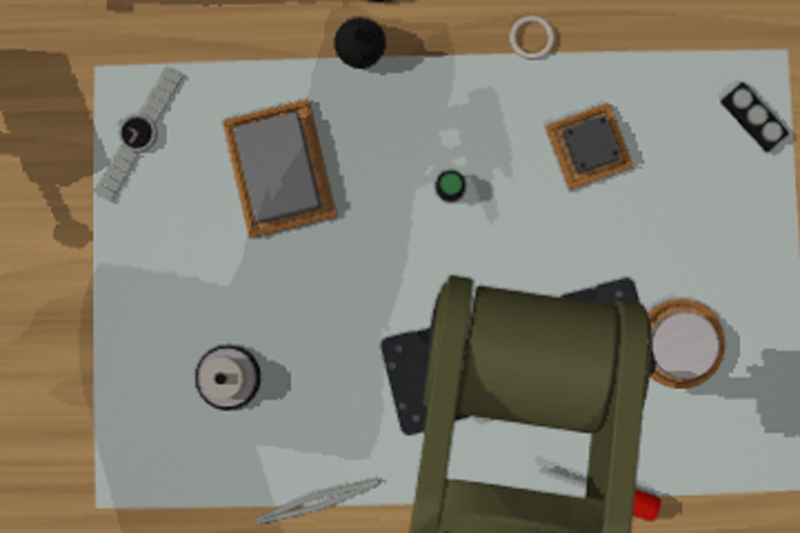

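All four pieces sit inside their places, with centres within about 2–3 mm. The loupe and watch haven't moved, and the robot is clear.

```bash
python3 -c "
from cell import *
print(sign_off())"
```

```text
the job is handed in; nothing more can be done
None
```

I took the stack apart and handed the job in at about 31 s: the cover is over the movement, and the block, tin and box are each in their own nests, all within about 3 mm of centre in the last top view, with the loupe and wristwatch untouched.

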